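# Feed a tin through the flap of the can chute

## Robot

A 7-joint arm with a two-finger parallel gripper is mounted at the origin on the work surface. World frame = base frame: x ahead of the robot, y to its left, z up, the work surface at z = 0. Lengths are in m, angles in degrees, forces in N, time in s.
With the tool pointing down it reaches from about 0.4 to 0.9 m from the base axis. Payload 5.6 kg.
Tool frame: the origin (TCP) lies at the centre of the arm's flange, where the gripper is bolted on; the fingertips stand 190 mm ahead of it and the grasp point (between the pads) lies manip.grasp_offset ahead of it (manip.grasp_offset is the distance from the TCP to the grasp point, in m); z points along the fingers, x is the direction in which the jaws open and shut, and the axes are right-handed (so a half turn about z gives the same grasp; the last joint's range is limited). The gripper opens to 92 mm and grips with 3 to 60 N. Pads are 20 mm wide; open, the fingers measure 128 mm over their backs; the gripper's body (75 mm by 189 mm) begins 69 mm behind the grasp point.
Start: joints at [64.458, 26.786, -0.665, 91.828, 0.344, 61.387, -3.226], TCP at [0.255, -0.598, 0.405] pointing down, gripper open.
Joint ranges: [-144.91, 144.91], [-17.63, 115.5], [-89.93, 88.59], [15.96, 139.68], [-74.01, 254.01], [8.47, 105.57], [-167.45, 167.45]. Speed limits (degrees/s): [147.25, 147.25, 180, 180, 180, 180, 180].

## Interface

Orientations are given as [roll, pitch, yaw] about the fixed x, y, z axes, in that order (R = Rz(yaw) Ry(pitch) Rx(roll)).
In Python, from station import manip, eyes gives the robot as it stands.
- The arm moves only by the tool arm_command, never from a script. Its argument "increments" is one flat list of numbers, 6 for each row, row after row: the shift along the tool's x, y, z in m, then the turn, a rotation vector about the tool's x, y, z in rad. A call has exactly 10 rows; each row shifts and turns the pose as measured when the row begins, along the tool's axes as they then stand; what a row does not reach is not made up. A row lasts 1/12 s, in which the tool goes at most 41.7 mm and 7.16 degrees, less where a joint would pass 70% of its speed; a pose out of reach is approached as far as the arm can. A call is refused whole if a number of a shift passes 0.0417 or a number of a turn 0.125, either way. A call with a gripper value outside its range is refused whole. "claw" is the finger opening in m, from 0 to 0.0919, set as the call begins (left out, the last holds). The fingers move at their own pace and stop on an object; the grip force is fixed at half the most. Time passes only in rows, so rows that do not move let the fingers close, or fill a call up. It gives the time, the measured TCP pose, the force and the opening at its end, in the units of the state.
- manip.state(): the state, without advancing time (a new reading comes with each control period).
- eyes.capture(name): name is "side" or "top"; returns the picture (480x640x3 uint8, red, green, blue); there is no depth.
- eyes.camera_params(name): a dict with "fovy" (degrees; the focal length in pixels is half the picture's height over the tangent of half this angle, whatever the lens; pixels are square), "cx", "cy" (the principal point, pixels), "R" (3x3) and "t" (3): a world point X has camera coordinates R X + t. Camera axes: x right, y down, z forward; pixel columns grow to the right and rows downward; lengths in m; the calibration is good to about 2 mm. A picture is of the moment at which its call begins. camera_params takes no time and is no camera call.
- manip.finish_job(): hands the job in, once; it reports no verdict.
The state is a dict: "t": time; "joint_pos": joint angles; "joint_velocities": joint speeds; "joint_efforts": joint torques, N m; "eef_pos": TCP position; "tcp_rot": TCP orientation; "contact_force": force on the tool from outside, world axes, zero at the start; "wrist_torque": the same for the moment, N m; "width": opening from 0.0 (shut) to 1.0 (fully open).
Only numpy, scipy, OpenCV 4.12 (cv2) and the standard library are available. Lean on these libraries where they do the work, as an engineer would, in place of code of your own. Each camera call takes 0.05 s, during which the arm holds its last target. There are 200 camera calls.

## Task

Put the flat tin away in the can chute: with your fingertips push it gently and steadily along the chute's deck against the hanging metal flap, so that it opens the flap, goes right through and slides down the ramp behind it, then draw the fingers out and let the flap swing fully shut. Never lift, pinch or flick the tin or turn it over, and leave the bowl, the tumbler and the honey pot where they stand.

Things in the scene. Friction and masses are not known exactly. Their poses are not given: they have to be found in the camera images.
- tin: closed oblong meat tin, plain steel with rounded corners (radius 16 mm) and a pull ring on top; 60 mm along its x, 100 mm along its y, 36 mm tall, about 0.22 kg; lies flat on the chute's deck before the flap, one long side turned roughly to the flap (up to about 0.45 rad askew). Origin at the centre of its underside; z up.
- bay: can chute fixed to the ledge. Origin on the ledge below mid-doorway, in the closed flap's plane; x points level into the chute (pushing direction), y left along the doorway, z up. Level white deck, top 85 mm above the ledge, 240 mm wide, from x = -210 to 22 mm. There a slick 26 degree steel ramp (friction about 0.12) begins, down to an end wall at x = 196 mm, 160 mm wide between side walls.
- lintel (a point): middle of the steel lintel's underside, top of the doorway, 62 mm above the deck. The doorway is 160 mm wide (bay y from -80 to 80 mm) between two 12 mm wide steel posts; lintel and posts reach from bay x = -3 to 6 mm; the lintel's top is 72 mm above the deck, and a clear hood of the same height covers bay x = 6 to 91 mm. Behind that the tray is open above.
- flap (a joint): aluminium flap that fills the doorway, hinged along its top edge 62 mm above the deck: 152 mm wide, 56 mm high, 3 mm thick, 45 g. 0 = hanging shut; grows as it swings into the bay (towards the bay's +x), up to 1.4 rad. It cannot swing outwards; a fraction of a newton opens it, and it falls shut by its own weight in under a second once nothing holds it.
- flap_edge (a point): middle of the flap's free lower edge, 6 mm above the deck when shut
- bowl: grey plastic cereal bowl, 124 mm across the rim, 55 mm tall; origin at the centre of its underside; not to be moved
- tumbler: glass tumbler, 72 mm across the rim, 100 mm tall; origin at the centre of its underside; not to be moved
- honey_pot: closed white ceramic honey pot, 84 mm across, 102 mm tall with its lid knob; origin at the centre of its underside; not to be moved
Mind the look-alikes: they are no part of the job. Of the things that look like the tin, the larger one is meant.

How it is judged:
By the outcome, as a careful person would: the job done as asked, in the order asked, and still so for the second after the job is handed in, with the robot touching nothing.
It also fails if it takes over 32 s, if anything falls off the work surface, if the arm or the gripper's body presses on something with over 40 N, if the wrist force passes 120 N, or if a joint passes its speed limit or range.

## Working session

There is one attempt and no reset: what is moved stays moved. The work goes in short steps, Python scripts to look and compute and a tool call to move; the robot and the scene stay as the last step left them, time stands still between calls to the robot, and variables do not carry over. Pictures are saved under pics/ and viewed, about 8 in all and at most 12, crops included, and the job is handed in when it is done.

Besides the shell and the picture viewer there is one more tool, called as name(argument=value, ...) on one line, values as JSON. arm_command: Moves the arm, as the interface text tells. Its arguments: {"type":"object","properties":{"increments":{"type":"array","items":{"type":"number"}},"claw":{"type":"number"}},"required":["increments"]}

```bash
mkdir -p pics
python3 - <<'E'
from station import manip, eyes
import cv2
for n in ("side","top"):
    im=eyes.capture(n); cv2.imwrite(f"pics/{n}0.png",im[:,:,::-1])
    p=eyes.camera_params(n); print(n,p)
print(manip.state(), manip.grasp_offset)
E
```

```text
side {'fovy': 43.73137021251128, 'cx': 325.0776962498993, 'cy': 249.84137601335414, 'R': array([[-0.98897194, -0.14792136,  0.00733311],
       [-0.10023802,  0.63207822, -0.76839408],
       [ 0.10902679, -0.76065524, -0.63993497]]), 't': array([0.54155737, 0.11163633, 1.04585156])}
top {'fovy': 50.49473632976822, 'cx': 322.1563559324636, 'cy': 237.17511185036278, 'R': array([[-0.02089769, -0.99949072, -0.02411633],
       [-0.99780383,  0.02236678, -0.06234778],
       [ 0.06285544,  0.02276044, -0.99776308]]), 't': array([0.08356028, 0.56821488, 1.20488086])}
{'t': 0.1, 'joint_pos': array([64.45688231, 26.83214978, -0.66689539, 91.87474135,  0.34336087,
       61.38696848, -3.22517476]), 'joint_velocities': array([ 0.12942183, -0.05285541,  0.18449167, -0.15208569, -0.00131812,
       -0.05365152, -0.02332958]), 'joint_efforts': array([-8.59098077e-05, -5.21641552e+01, -1.28639530e-02, -2.44366622e+01,
       -5.68022963e-02,  1.41072800e-02,  7.12392739e-05]), 'eef_pos': array([ 0.25469494, -0.59778328,  0.40382836]), 'tcp_rot': array([ 1.79994686e+02,  9.17096036e-02, -6.69220462e+01]), 'contact_force': array([-0.26118372,  0.45372074, -0.1233802 ]), 'wrist_torque': array([-0.01585401, -0.04988276, -0.02391462]), 'width': 0.9998313766121865} 0.1714
```

View pics/side0.png

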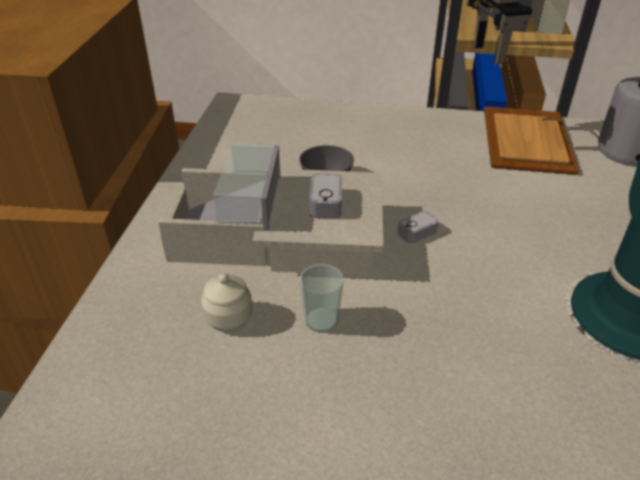

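View pics/top0.png

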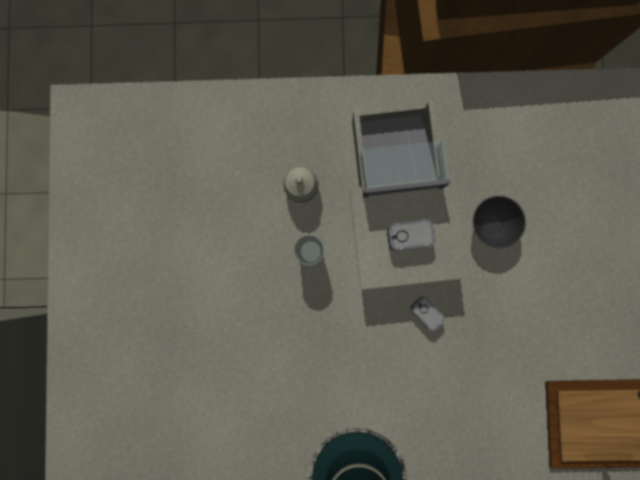

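The side view shows the chute at (165–385, 145–270), with the large tin on its deck at (326,195) and the small decoy at (418,227). The top view shows the large tin at (411,236), the lintel at about (363–448, 187), and the decoy at (428,315). The bowl is at (500,221), the tumbler at (309,250) and the honey pot at (300,184). I'll zoom in for pixel measurements.

Run:
```python
import cv2
a=cv2.imread("pics/top0.png")[95:335,340:540]
cv2.imwrite("pics/topc.png",cv2.resize(cv2.convertScaleAbs(a,alpha=1.5),None,fx=2.5*1,fy=2.5,interpolation=cv2.INTER_CUBIC))
a=cv2.imread("pics/side0.png")[135:285,155:395]
cv2.imwrite("pics/sidec.png",cv2.resize(cv2.convertScaleAbs(a,alpha=1.4),None,fx=3.3333,fy=3.3333,interpolation=cv2.INTER_CUBIC))
```

```text
(no output)
```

View pics/topc.png

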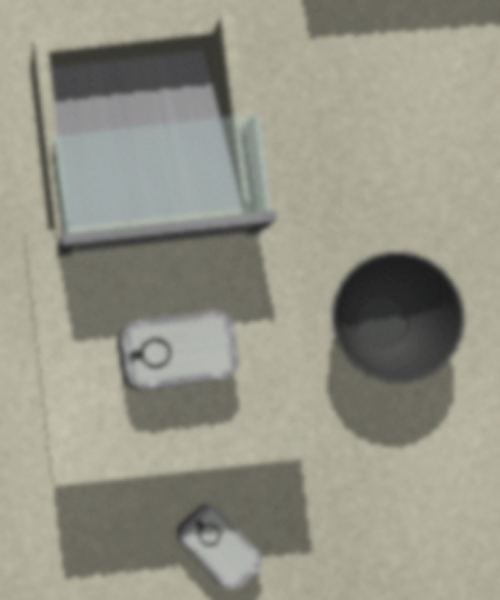

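View pics/sidec.png

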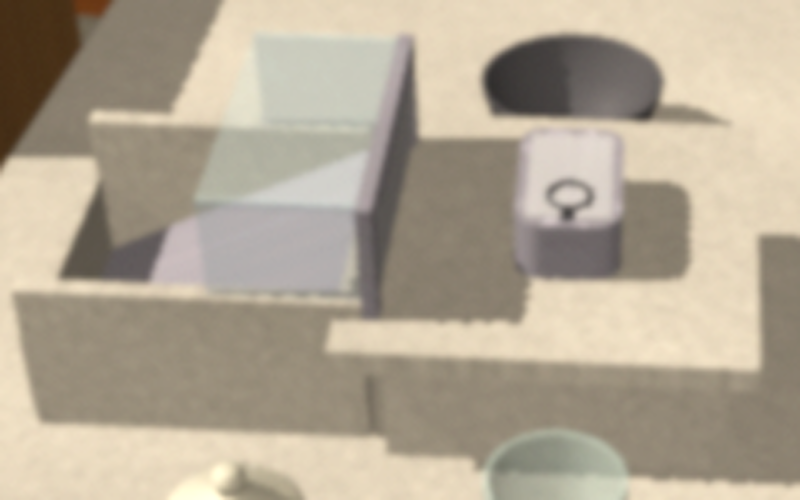

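Top crop: the lintel's near edge runs (62,246)–(272,222), the deck's front edge (57,487)–(302,461), the tin's top is centred near (180,350) and its ring is at (156,353). Side crop: the lintel's top runs (375,212)–(410,38) and the ring is at (570,196).

```bash
cat > h.py <<'E'
import numpy as np, cv2
from station import manip, eyes
P={n:eyes.camera_params(n) for n in("side","top")}
def ray(n,u,v):
    p=P[n]; f=240/np.tan(np.radians(p["fovy"]/2)); R=np.array(p["R"])
    d=R.T@np.array([(u-p["cx"])/f,(v-p["cy"])/f,1]); return -R.T@p["t"], d/np.linalg.norm(d)
def plane(n,u,v,z):
    o,d=ray(n,u,v); return o+d*(z-o[2])/d[2]
def tri(a,b):
    (o,d),(q,e)=ray("top",*a),ray("side",*b)
    s=np.linalg.lstsq(np.c_[d,-e],q-o,rcond=None)[0]
    A,B=o+s[0]*d,q+s[1]*e; return ((A+B)/2).round(4), round(float(np.linalg.norm(A-B)),4)
T=lambda u,v:(340-.3+u/2.5,95-.3+v/2.5)
S=lambda u,v:(155-.35+u/3.3333,135-.35+v/3.3333)
E
python3 - <<'E'
from h import *
np.set_printoptions(precision=4,suppress=True)
print("ring",tri(T(156,353),S(570,196)))
print("lintel L",tri(T(62,245),S(378,212)),"R",tri(T(273,215),S(412,38)))
print("deckfront L",tri(T(57,487),S(758,372)),"R",tri(T(302,461),S(730,122)))
l,r=plane("top",*T(62,245),.157),plane("top",*T(273,219),.157)
fl,fr=plane("top",*T(57,487),.085),plane("top",*T(302,461),.085)
print("lintel",l,r,np.linalg.norm(r-l),"front",fl,fr,np.linalg.norm(fr-fl))
for a,b in((l,r),(fl,fr)): d=a-b; print("yaw",np.degrees(np.arctan2(-d[0],d[1])), (a+b)/2)
im=cv2.imread("pics/top0.png"); c=im[200:262,375:450]
b,g,rr=[c[...,i].astype(int) for i in range(3)]
m=((b-rr>-3)&(g>105)).astype(np.uint8)
n,lab,st,ce=cv2.connectedComponentsWithStats(m); k=1+st[1:,4].argmax(); print(st[1:])
ct=max(cv2.findContours((lab==k).astype(np.uint8),0,2)[0],key=cv2.contourArea)[:,0]+[375,200]
w=np.array([plane("top",*p,.121)[:2] for p in ct]); (c0,s,a)=cv2.minAreaRect((w*1000).astype(np.float32)); print("tin",c0,s,a)
E
```

```text
ring (array([ 0.5629, -0.1067,  0.1204]), 0.001)
lintel L (array([ 0.6535, -0.0247,  0.1562]), 0.0022) R (array([ 0.6745, -0.2058,  0.1542]), 0.0036)
deckfront L (array([ 0.4472, -0.019 ,  0.0795]), 0.0038) R (array([ 0.4742, -0.2354,  0.0974]), 0.019)
lintel [ 0.6545 -0.0245  0.157 ] [ 0.6724 -0.2048  0.157 ] 0.18118058499090198 front [ 0.4455 -0.0188  0.085 ] [ 0.4644 -0.2392  0.085 ] 0.2212621147062623
yaw 5.681216956947607 [ 0.6634 -0.1147  0.157 ]
yaw 4.894448797630442 [ 0.4549 -0.129   0.085 ]
[[ 16  21  42  28 715]
 [ 23  33   8   7  46]]
tin (564.822265625, -127.21177673339844) (53.37936019897461, 88.55277252197266) 5.891654014587402
```

Two-view checks agree with the text: tin top z=0.120, lintel top z about 0.155. The bay origin is about (0.667,-0.115) with yaw about 5.4°, and the tin sits at bay (-103,-3) mm, almost square to the flap. My plan is to tilt the tool forward so the fingertips reach under the lintel, and push with two fingers. I'll start moving now.

arm_command(increments=[-0.024, -0.028, 0, 0, 0, 0, -0.024, -0.028, 0, 0, 0, 0, -0.024, -0.028, 0, 0, 0, 0, -0.024, -0.028, 0, 0, 0, 0, -0.024, -0.028, 0, 0, 0, 0, -0.024, -0.028, 0, 0, 0, 0, -0.024, -0.028, 0, 0, 0, 0, -0.024, -0.028, 0, 0, 0, 0, -0.024, -0.028, 0, 0, 0, 0, -0.024, -0.028, 0, 0, 0, 0], claw=0.04)

```text
t: 0.93
eef_pos: [0.4187, -0.2614, 0.3981]
tcp_rot: [179.6, 0.3, -68.0]
contact_force: [1.8, 0.2, 0.8]
width: 0.434
```

```bash
cat > g.py <<'E'
# usage: g.py tipx tipy tiph tilt  (bay mm; height over deck; deg) -> tool-axis shift and turn still to go
import sys; from h import *
from scipy.spatial.transform import Rotation as Q
np.set_printoptions(precision=4,suppress=True)
O=np.array([.667,-.1155,.085]); B=Q.from_euler('z',5.4,degrees=True)
s=manip.state(); q=Q.from_euler('xyz',s["tcp_rot"],degrees=True); p=np.array(s["eef_pos"])
tip=p+q.apply([0,0,.19]); print("t",s["t"],"tip bay mm",B.inv().apply(tip-O)*1e3,"rpy",s["tcp_rot"],"F",s["contact_force"],"w",s["width"]*.0919)
print("j",s["joint_pos"])
x,y,h,a=map(float,sys.argv[1:])
g=B*Q.from_euler('xyz',[180,0,-90],degrees=True)*Q.from_rotvec([np.radians(a),0,0])
gp=O+B.apply(np.array([x,y,h])/1e3)-g.apply([0,0,.19])
print("turn",(q.inv()*g).as_rotvec(),"shift now",q.inv().apply(gp-p),"shift in goal axes",g.inv().apply(gp-p))
print("tip-only shift now", q.inv().apply(O+B.apply(np.array([x,y,h])/1e3)-tip))
E
python3 g.py -160 -3 100 0
```

```text
t 0.9333 tip bay mm [-262.6327 -121.3108  123.1524] rpy [179.557    0.2985 -68.0128] F [1.7705 0.173  0.806 ] w 0.03991982472689851
j [ 37.3696  12.908  -10.6447 112.9909   3.061   54.8708 -42.8081]
turn [0.0084 0.0041 0.2895] shift now [-0.085  -0.1308  0.0226] shift in goal axes [-0.1188 -0.1009  0.0231]
tip-only shift now [-0.084  -0.1323  0.0226]
```

arm_command(increments=[0, 0, 0, 0, 0, 0.1, 0, 0, 0, 0, 0, 0.1, 0, 0, 0, 0, 0, 0.1, -0.018, -0.015, 0.003, 0, 0, 0, -0.018, -0.015, 0.003, 0, 0, 0, -0.018, -0.015, 0.003, 0, 0, 0, -0.018, -0.015, 0.003, 0, 0, 0, -0.018, -0.015, 0.003, 0, 0, 0, -0.018, -0.015, 0.003, 0, 0, 0, -0.018, -0.015, 0.003, 0, 0, 0])

```text
t: 1.77
eef_pos: [0.5171, -0.1151, 0.3745]
tcp_rot: [179.3, 0.3, -85.7]
contact_force: [-0.4, 0.5, 0.5]
width: 0.433
```

```bash
python3 g.py -160 -3 80 30
```

```text
t 1.7667 tip bay mm [-151.4669   15.4583   99.4769] rpy [179.3071   0.2798 -85.681 ] F [-0.3753  0.4995  0.5273] w 0.03981514264511811
j [ 20.1167  18.3597 -13.3855 109.4107   5.0355  53.5392 -81.3399]
turn [ 0.5356 -0.     -0.0197] shift now [0.0197 0.1049 0.0461] shift in goal axes [ 0.0175  0.1141 -0.014 ]
tip-only shift now [0.0187 0.0079 0.0195]
```

arm_command(increments=[0.002, 0.011, 0.001, 0.054, 0, -0.002, 0.002, 0.011, 0.001, 0.054, 0, -0.002, 0.002, 0.011, 0.001, 0.054, 0, -0.002, 0.002, 0.011, 0.001, 0.054, 0, -0.002, 0.002, 0.011, 0.001, 0.054, 0, -0.002, 0.002, 0.011, 0.001, 0.054, 0, -0.002, 0.002, 0.011, 0.001, 0.054, 0, -0.002, 0.002, 0.011, 0.001, 0.054, 0, -0.002, 0.002, 0.011, 0.001, 0.054, 0, -0.002, 0.002, 0.011, 0.001, 0.054, 0, -0.002])

```text
t: 2.6
eef_pos: [0.4164, -0.136, 0.3352]
tcp_rot: [-148.5, -0.1, -83.6]
contact_force: [1.0, 0.4, -0.9]
width: 0.434
```

```bash
python3 g.py -160 -3 14 30
```

```text
t 2.6 tip bay mm [-152.1988    4.5554   88.1125] rpy [-148.528    -0.1279  -83.5889] F [ 0.9551  0.4333 -0.9385] w 0.039847445433476736
j [ 48.0422  11.0415 -32.6625 131.0566 -30.5588  12.1409 -37.7478]
turn [-0.0257  0.0071  0.0163] shift now [0.0059 0.0406 0.0591] shift in goal axes [0.0062 0.0389 0.0602]
tip-only shift now [0.0073 0.0455 0.0591]
```

```bash
python3 g.py -158 -3 14 20
```

```text
t 2.6 tip bay mm [-152.1988    4.5554   88.1125] rpy [-148.528    -0.1279  -83.5889] F [ 0.9551  0.4333 -0.9385] w 0.039847445433476736
j [ 48.0422  11.0415 -32.6625 131.0566 -30.5588  12.1409 -37.7478]
turn [-0.2002  0.0057  0.0169] shift now [0.0065 0.006  0.0639] shift in goal axes [ 0.0062 -0.007   0.0639]
tip-only shift now [0.0073 0.0438 0.0601]
```

arm_command(increments=[0.001, 0, 0.006, -0.04, 0.001, 0.003, 0.001, 0, 0.006, -0.04, 0.001, 0.003, 0.001, 0, 0.006, -0.04, 0.001, 0.003, 0.001, 0, 0.006, -0.04, 0.001, 0.003, 0.001, 0, 0.006, -0.04, 0.001, 0.003, 0.001, 0, 0.006, 0, 0, 0, 0, 0, 0.006, 0, 0, 0, 0, 0, 0.005, 0, 0, 0, 0, 0, 0.004, 0, 0, 0, 0, 0, 0, 0, 0, 0])

```text
t: 3.43
eef_pos: [0.4272, -0.1553, 0.283]
tcp_rot: [-160.5, 0.3, -86.6]
contact_force: [-0.1, 0.0, 0.7]
width: 0.438
```

```bash
python3 g.py -155 -3 14 20
python3 - <<'E'
from h import *
a=eyes.capture("top")[95:335,340:540]; b=eyes.capture("side")[135:285,155:395]
z=lambda a,s:cv2.resize(cv2.convertScaleAbs(a,alpha=1.5),None,fx=s,fy=s,interpolation=cv2.INTER_CUBIC)[:,:,::-1]
A,Bb=z(a,1.9),z(b,1.75); c=np.zeros((460,800,3),np.uint8); c[:A.shape[0],:A.shape[1]]=A; c[:Bb.shape[0],380:380+Bb.shape[1]]=Bb; cv2.imwrite("pics/c1.png",c)
E
```

```text
t 3.4333 tip bay mm [-178.9011  -18.3511   18.932 ] rpy [-160.4587    0.3056  -86.6029] F [-0.0579  0.0418  0.7438] w 0.04025136053192335
j [ 30.1685  17.1423 -13.7197 128.8182 -11.1579  16.6086 -58.781 ]
turn [ 0.0079 -0.0068 -0.0347] shift now [-0.0148 -0.0188  0.0125] shift in goal axes [-0.0141 -0.0192  0.0128]
tip-only shift now [-0.0162 -0.0203  0.0125]
```

View pics/c1.png

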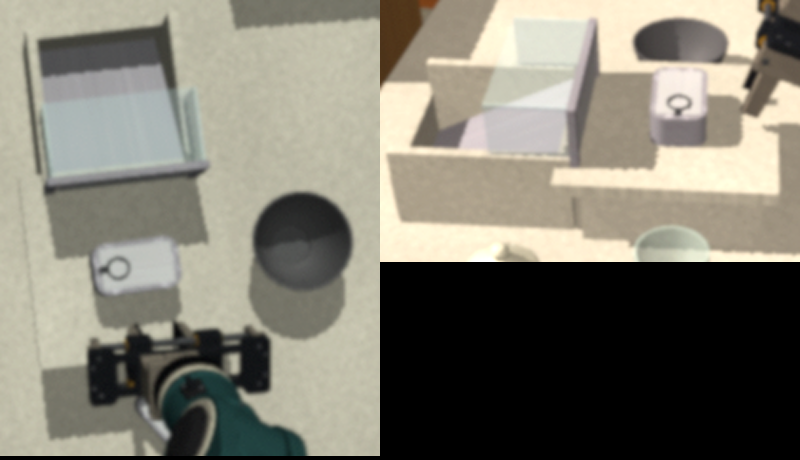

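The fingers straddle (135–185, 330) in the top half and the tin is centred at (136,267), so they stand behind it but about 15 mm too far right. I'll correct the lateral offset, yaw and height before pushing.

arm_command(increments=[-0.003, 0, 0.001, 0, -0.001, -0.006, -0.003, 0, 0.001, 0, -0.001, -0.006, -0.003, 0, 0.001, 0, -0.001, -0.006, -0.003, -0.002, 0.001, 0, -0.001, -0.006, -0.002, -0.002, 0.001, 0, -0.001, -0.006, -0.001, -0.002, 0.001, 0, -0.001, -0.005, 0, -0.002, 0.001, 0, 0, 0, 0, -0.002, 0.001, 0, 0, 0, 0, 0, 0, 0, 0, 0, 0, 0, 0, 0, 0, 0])

```text
t: 4.37
eef_pos: [0.4397, -0.1374, 0.2804]
tcp_rot: [-160.3, -0.2, -84.4]
contact_force: [-0.4, 0.3, -0.7]
width: 0.434
```

```bash
python3 g.py -145 -3 14 20
```

```text
t 4.3667 tip bay mm [-164.1483   -0.6591   16.5602] rpy [-160.2505   -0.1727  -84.3519] F [-0.3601  0.3144 -0.6898] w 0.03984841586475476
j [ 26.8922  17.8257 -13.1934 128.3109  -9.7873  15.9274 -60.3733]
turn [ 0.0044 -0.0014  0.0051] shift now [ 0.0027 -0.0163  0.0089] shift in goal axes [ 0.0026 -0.0163  0.009 ]
tip-only shift now [ 0.0024 -0.0171  0.0089]
```

arm_command(increments=[0.0005, -0.003, 0.0013, 0, 0, 0, 0.0005, -0.003, 0.0013, 0, 0, 0, 0.0005, -0.003, 0.0013, 0, 0, 0, 0.0005, -0.003, 0.0013, 0, 0, 0, 0, -0.003, 0.0013, 0, 0, 0, 0, -0.003, 0.0012, 0, 0, 0, 0, -0.003, 0.0012, 0, 0, 0, 0, -0.003, 0.0011, 0, 0, 0, 0, -0.003, 0.0011, 0, 0, 0, 0, -0.003, 0.0011, 0, 0, 0])

```text
t: 5.2
eef_pos: [0.4744, -0.1368, 0.2784]
tcp_rot: [-160.4, -0.1, -84.4]
contact_force: [-0.8, 0.1, 1.0]
width: 0.432
```

```bash
python3 g.py -100 -3 14 26
```

```text
t 5.2 tip bay mm [-130.0524   -3.2919   14.3931] rpy [-160.4046   -0.1348  -84.4349] F [-0.8147  0.1477  1.0409] w 0.03969742605513558
j [ 23.4601  20.4409 -10.974  124.326   -8.3198  17.1672 -63.0724]
turn [ 0.1118 -0.0011  0.0036] shift now [-0.     -0.007   0.0116] shift in goal axes [-0.0001 -0.0056  0.0123]
tip-only shift now [-0.0002 -0.0282  0.0104]
```

arm_command(increments=[0, -0.0007, 0.0011, 0.011, 0, 0, 0, -0.0007, 0.0011, 0.011, 0, 0, 0, -0.0007, 0.0011, 0.011, 0, 0, 0, -0.0007, 0.0012, 0.011, 0, 0, 0, -0.0007, 0.0012, 0.011, 0, 0, 0, -0.0006, 0.0012, 0.011, 0, 0, 0, -0.0006, 0.0012, 0.011, 0, 0, 0, -0.0006, 0.0012, 0.011, 0, 0, 0, -0.0006, 0.0013, 0.011, 0, 0, 0, -0.0006, 0.0013, 0.011, 0, 0])

```text
t: 6.03
eef_pos: [0.4858, -0.1355, 0.2686]
tcp_rot: [-153.5, -0.1, -84.4]
contact_force: [-0.5, 0.1, 0.3]
width: 0.438
```

```bash
python3 g.py -70 -3 14 30
python3 - <<'E'
from h import *
a=eyes.capture("top")[95:335,340:540]; b=eyes.capture("side")[135:285,155:395]
z=lambda a,s:cv2.resize(cv2.convertScaleAbs(a,alpha=1.5),None,fx=s,fy=s,interpolation=cv2.INTER_CUBIC)[:,:,::-1]
A,Bb=z(a,1.9),z(b,1.75); c=np.zeros((460,800,3),np.uint8); c[:A.shape[0],:A.shape[1]]=A; c[:Bb.shape[0],380:380+Bb.shape[1]]=Bb; cv2.imwrite("pics/c2.png",c)
E
```

```text
t 6.0333 tip bay mm [-97.5865  -2.9917  13.5671] rpy [-153.5285   -0.1162  -84.439 ] F [-0.482   0.1308  0.3146] w 0.040265072858837285
j [ 29.2385  22.7126 -17.5564 124.876  -13.5126   8.5475 -57.0284]
turn [ 0.0616 -0.0005  0.0034] shift now [ 0.0002 -0.0132  0.0123] shift in goal axes [ 0.0001 -0.0124  0.0131]
tip-only shift now [ 0.0001 -0.0249  0.0119]
```

View pics/c2.png

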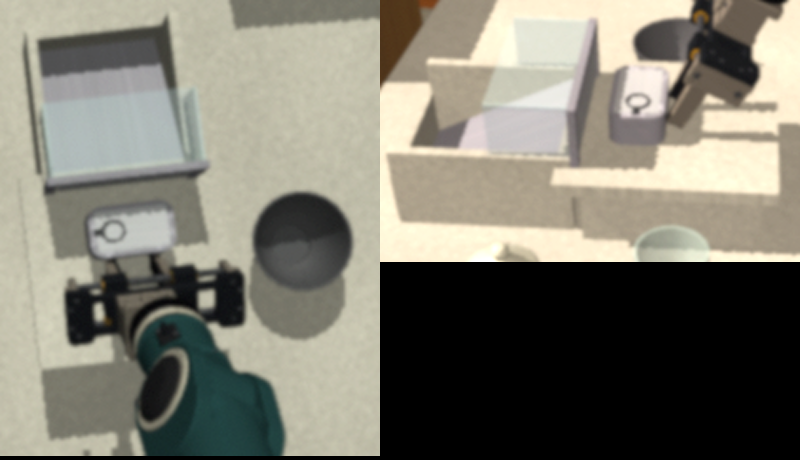

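The two fingers push on the tin's rear long side. The tin is now at (130,231) in the top half, square and in line with the doorway. Joint 6 is close to its limit, so I'll ease the tilt back a little while advancing.

arm_command(increments=[0, -0.0033, 0.0013, -0.004, 0, 0, 0, -0.0033, 0.0013, -0.004, 0, 0, 0, -0.0033, 0.0013, -0.004, 0, 0, 0, -0.0033, 0.0013, -0.004, 0, 0, 0, -0.0033, 0.0013, -0.004, 0, 0, 0, -0.0033, 0.0013, -0.004, 0, 0, 0, -0.0033, 0.0013, -0.004, 0, 0, 0, -0.0027, 0.0013, 0, 0, 0, 0, -0.0027, 0.0013, 0, 0, 0, 0, -0.0027, 0.0013, 0, 0, 0])

```text
t: 6.97
eef_pos: [0.5231, -0.1319, 0.271]
tcp_rot: [-155.3, -0.2, -84.4]
contact_force: [-2.4, -0.8, 1.0]
width: 0.435
```

```bash
python3 g.py -35 -3 14 26
```

```text
t 6.9667 tip bay mm [-65.4597  -2.9985  13.3704] rpy [-155.3228   -0.1574  -84.4395] F [-2.4275 -0.7718  0.9866] w 0.03996731046902268
j [ 22.2799  24.4372 -11.6811 120.1415 -11.7942  12.5479 -60.7923]
turn [ 0.0231 -0.0013  0.0037] shift now [ 0.0003 -0.0236  0.0122] shift in goal axes [ 0.0003 -0.0233  0.0127]
tip-only shift now [ 0.0001 -0.0279  0.0121]
```

arm_command(increments=[0, -0.0027, 0.0013, 0, 0, 0, 0, -0.0027, 0.0013, 0, 0, 0, 0, -0.0027, 0.0013, 0, 0, 0, 0, -0.0027, 0.0013, 0, 0, 0, 0, -0.0027, 0.0013, 0, 0, 0, 0, -0.0027, 0.0013, 0, 0, 0, 0, -0.0027, 0.0013, 0, 0, 0, 0, -0.0027, 0.0013, 0, 0, 0, 0, -0.0027, 0.0013, 0, 0, 0, 0, -0.0027, 0.0013, 0, 0, 0])

```text
t: 7.8
eef_pos: [0.5557, -0.1289, 0.2703]
tcp_rot: [-155.4, -0.1, -84.5]
contact_force: [-3.0, -0.6, 2.1]
width: 0.436
```

```bash
python3 g.py -5 -3 14 29
python3 - <<'E'
from h import *
a=eyes.capture("top")[95:335,340:540]; b=eyes.capture("side")[135:285,155:395]
z=lambda a,s:cv2.resize(cv2.convertScaleAbs(a,alpha=1.5),None,fx=s,fy=s,interpolation=cv2.INTER_CUBIC)[:,:,::-1]
A,Bb=z(a,1.9),z(b,1.75); c=np.zeros((460,800,3),np.uint8); c[:A.shape[0],:A.shape[1]]=A; c[:Bb.shape[0],380:380+Bb.shape[1]]=Bb; cv2.imwrite("pics/c3.png",c)
E
```

```text
t 7.8 tip bay mm [-32.9316  -3.1297  12.6216] rpy [-155.3736   -0.1391  -84.4695] F [-2.9806 -0.5918  2.1482] w 0.04005474639605533
j [ 19.1213  26.5921  -9.447  116.2075 -11.1055  14.1109 -62.6831]
turn [ 0.0763 -0.0011  0.0031] shift now [ 0.0001 -0.0115  0.0109] shift in goal axes [ 0.0001 -0.0106  0.0118]
tip-only shift now [-0.0001 -0.026   0.0104]
```

View pics/c3.png

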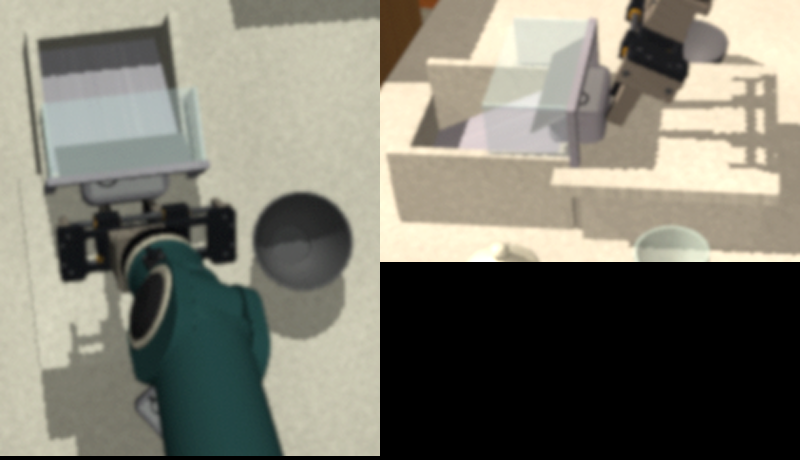

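The top half shows the tin half under the lintel at (125,190), with the flap swinging inward and the fingers still outside. Contact force is about 3 N. I'll continue with slightly more tilt.

arm_command(increments=[0, -0.0012, 0.0011, 0.008, 0, 0, 0, -0.0012, 0.0011, 0.008, 0, 0, 0, -0.0012, 0.0011, 0.008, 0, 0, 0, -0.0012, 0.0011, 0.008, 0, 0, 0, -0.0012, 0.0011, 0.008, 0, 0, 0, -0.0012, 0.0011, 0.008, 0, 0, 0, -0.0012, 0.0012, 0.008, 0, 0, 0, -0.0012, 0.0012, 0.008, 0, 0, 0, -0.0012, 0.0012, 0.008, 0, 0, 0, -0.0012, 0.0012, 0.008, 0, 0])

```text
t: 8.73
eef_pos: [0.5736, -0.1272, 0.2653]
tcp_rot: [-150.3, -0.1, -84.5]
contact_force: [2.8, -1.8, 0.7]
width: 0.43
```

```bash
python3 g.py 3 -3 15 30
python3 - <<'E'
from h import *
a=eyes.capture("top")[95:335,340:540]; b=eyes.capture("side")[135:285,155:395]
z=lambda a,s:cv2.resize(cv2.convertScaleAbs(a,alpha=1.5),None,fx=s,fy=s,interpolation=cv2.INTER_CUBIC)[:,:,::-1]
A,Bb=z(a,1.9),z(b,1.75); c=np.zeros((460,800,3),np.uint8); c[:A.shape[0],:A.shape[1]]=A; c[:Bb.shape[0],380:380+Bb.shape[1]]=Bb; cv2.imwrite("pics/c4.png",c)
E
```

```text
t 8.7333 tip bay mm [ 0.1599 -3.0642 15.3463] rpy [-150.2561   -0.1473  -84.4621] F [ 2.7637 -1.765   0.6529] w 0.03947430354749779
j [ 21.782   28.4948 -13.0639 115.3735 -15.1452   8.4691 -58.1624]
turn [ 0.0045 -0.001   0.0034] shift now [ 0.0001 -0.0014  0.0017] shift in goal axes [ 0.0001 -0.0014  0.0017]
tip-only shift now [-0.0001 -0.0023  0.0017]
```

View pics/c4.png

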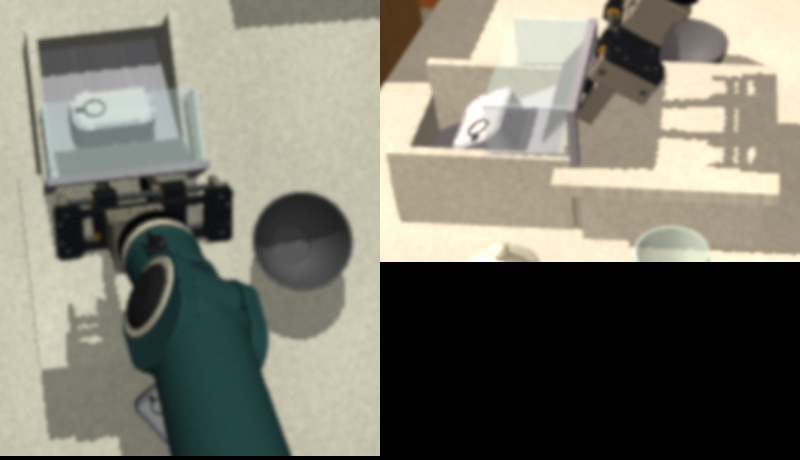

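The tin has gone through and is sliding down the ramp, at (113,112) in the top half. Now I'll draw the fingers out.

arm_command(increments=[0, 0.003, -0.0025, -0.006, 0, 0, 0, 0.003, -0.0025, -0.006, 0, 0, 0, 0.003, -0.0025, -0.006, 0, 0, 0, 0.004, -0.0028, -0.006, 0, 0, 0, 0.004, -0.0028, -0.006, 0, 0, 0, 0.004, -0.0028, -0.006, 0, 0, 0, 0.004, -0.0028, -0.006, 0, 0, 0, 0.004, -0.0028, -0.006, 0, 0, 0, 0.004, -0.0028, -0.006, 0, 0, 0, 0.004, -0.0028, -0.006, 0, 0])

```text
t: 9.67
eef_pos: [0.524, -0.1318, 0.2728]
tcp_rot: [-154.0, -0.2, -84.5]
contact_force: [-0.2, 0.2, 0.5]
width: 0.431
```

arm_command(increments=[0, 0.002, -0.01, -0.02, 0, 0, 0, 0.002, -0.01, -0.02, 0, 0, 0, 0.002, -0.012, -0.02, 0, 0, 0, 0.002, -0.012, -0.02, 0, 0, 0, 0.002, -0.012, -0.02, 0, 0, 0, 0.002, -0.012, -0.02, 0, 0, 0, 0, -0.012, 0, 0, 0, 0, 0, -0.012, 0, 0, 0, 0, 0, 0, 0, 0, 0, 0, 0, 0, 0, 0, 0])

```text
t: 10.5
eef_pos: [0.4724, -0.1365, 0.357]
tcp_rot: [-161.5, -0.2, -84.6]
contact_force: [0.7, 0.1, -0.5]
width: 0.432
```

```bash
python3 g.py 3 -3 15 30
python3 - <<'E'
from h import *
a=eyes.capture("top")[95:335,270:540]; b=eyes.capture("side")[135:335,155:395]
z=lambda a,s:cv2.resize(cv2.convertScaleAbs(a,alpha=1.5),None,fx=s,fy=s,interpolation=cv2.INTER_CUBIC)[:,:,::-1]
A,Bb=z(a,1.5),z(b,1.6); c=np.zeros((400,800,3),np.uint8); c[:A.shape[0],:A.shape[1]]=A; c[:Bb.shape[0],410:410+Bb.shape[1]]=Bb; cv2.imwrite("pics/c5.png",c)
E
```

```text
t 10.5 tip bay mm [-135.4465   -3.0414   91.7984] rpy [-161.5026   -0.1512  -84.5715] F [ 0.6524  0.061  -0.5062] w 0.039712769245330855
j [ 18.6661  12.1546  -5.3375 121.4142  -9.6234  29.2484 -63.2355]
turn [ 0.2008 -0.0022  0.0015] shift now [ 0.0002 -0.069   0.1206] shift in goal axes [ 0.0004 -0.0436  0.1319]
tip-only shift now [-0.0002 -0.1069  0.1168]
```

View pics/c5.png

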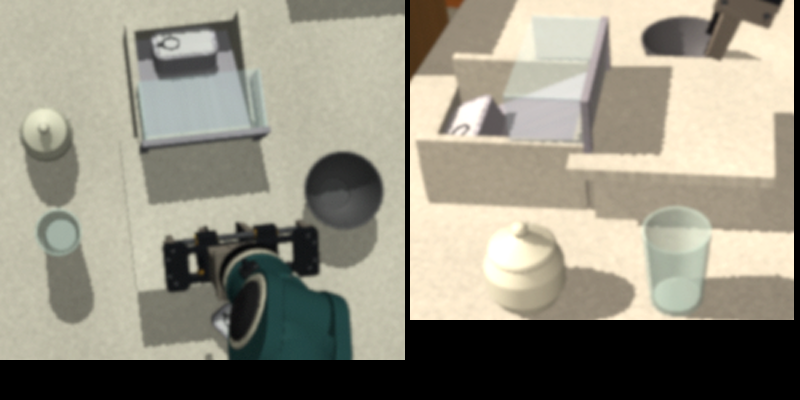

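The tin lies right side up at the ramp's end wall, at (185,45) in the top half. The fingers are out and clear. I'll check the flap and the other objects against the first pictures.

Run:
```python
from h import *
for n,rs in {"top":{"hood":(145,185,367,430),"bowl":(195,248,472,528),"tumbler":(235,268,292,326),"honey":(165,203,282,320)},"side":{"hood":(150,215,222,262),"tumbler":(265,330,300,345),"honey":(272,328,200,253)}}.items():
    a=cv2.imread(f"pics/{n}0.png").astype(int); b=eyes.capture(n)[:,:,::-1].astype(int)
    for k,(r0,r1,c0,c1) in rs.items():
        d=abs(a-b).max(2)[r0:r1,c0:c1]; print(n,k,"mean",d.mean().round(2),"max",d.max())
print(manip.state()["joint_velocities"].round(2), manip.state()["t"])
```

```text
top hood mean 12.36 max 45
top bowl mean 6.66 max 55
top tumbler mean 10.41 max 14
top honey mean 10.72 max 15
side hood mean 4.63 max 6
side tumbler mean 4.19 max 6
side honey mean 4.54 max 7
[-0.09  0.29  0.   -0.11 -0.    0.09  0.  ] 10.7
```

Run:
```python
from h import *
a=cv2.imread("pics/top0.png").astype(int); b=eyes.capture("top")[:,:,::-1].astype(int); d=abs(a-b).max(2)
for r0,r1,c0,c1 in((145,185,367,430),(195,248,472,528)):
    y,x=np.where(d[r0:r1,c0:c1]>25); print(len(y),"rows",y.min()+r0,y.max()+r0,"cols",x.min()+c0,x.max()+c0)
```

```text
52 rows 145 147 cols 375 402
17 rows 245 247 cols 472 480
```

The only differences are the tin's own edge in the top hood region (rows 145–147) and the gripper at the corner of the bowl region. The flap is shut and the other objects haven't moved.

```bash
python3 -c "
from station import manip
print(manip.finish_job())"
```

```text
the job is handed in; nothing more can be done
None
```

The tin is in the chute. I pushed its rear long side with both fingertips, at about 40 mm/s and about 3 N at the readings between moves. It opened the flap, went through and slid down the ramp. I then drew the fingers out and up, and handed the job in at about 10.8 s.

**Last checks:**
- **Tin:** it lies right side up against the end wall.
- **Flap:** the side view of it matches the first picture, so it is shut.
- **Other things:** the bowl, tumbler and honey pot areas also match the first pictures, apart from a slight overall brightness change. The only local differences were the tin's own edge and the gripper at a corner of the bowl crop. I did not check the small look-alike tin, which the arm partly hides.
- **Fingers:** they are clear of everything.

**What disagreed or ran close:**
- **Joint 6:** it read 8.469° at the deepest point of the push, right at its 8.47° limit. I backed off at once, but can't say whether that counts as passing the range.
- **Deck corner:** my two-view reading of the deck's far front corner was unreliable (19 mm between rays), so I did not use it.

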